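# Hang a carrier hook on the lipped paint rail

### The arm

A 7-joint arm with a two-finger parallel gripper is mounted at the origin on the work surface; the furniture and walls round the work are solid. World frame = base frame: x ahead of the robot, y to its left, z up, the work surface at z = 0. Lengths are in m, angles in rad, forces in N, time in s.
With the tool pointing down it reaches from about 0.35 to 0.9 m from the base axis. Payload 8.1 kg.
Tool frame: the origin (TCP) lies on the centre line of the jaws, within the pads' length; the fingertips stand 14 mm ahead of it and the grasp point (between the pads) lies 5 mm behind it (arm.tip_reach is the distance from the TCP to the fingertips, in m); z points along the fingers, y is the direction in which the jaws open and shut (so a half turn about z gives the same grasp; the last joint's range is limited). The gripper opens to 92 mm and grips with 3 to 60 N. Pads are 19 mm wide; open, the fingers measure 130 mm over their backs; the gripper's body (75 mm by 190 mm) begins 47 mm behind the grasp point.
Start: joints at [1.116, 0.434, 0.025, 1.573, -0.012, 1.134, -0.075], TCP at [0.215, -0.587, 0.241] pointing down, gripper open.
Joint ranges: [-2.62, 2.62], [-0.44, 2.09], [-1.27, 1.32], [0.08, 2.57], [-1.32, 4.46], [0.12, 2], [-2.74, 2.74]. Speed limits (rad/s): [2.22, 2.22, 3.01, 3.01, 3.14, 3.14, 3.14].

### API

Orientations are given as a rotation vector (axis times angle).
In Python, from cell import sensors, vision, arm, nets gives the robot as it stands.
- The arm moves only by the shell command python3 -m handwheel 'ROWS' [FORCE]. ROWS is JSON, a list of rows, each an object of numbers: "tx", "ty", "tz": the shift along the tool's x, y, z in cm; "wx", "wy", "wz": the turn, a rotation vector about the tool's x, y, z in degrees; "claw": the opening, from 0 (shut) to 1 (fully open). A call has 1 to 12 rows; each row is the pose to reach, as a shift and turn from the pose commanded when the call began, along the tool's axes at that moment; what a row does not reach only later rows make up. A row lasts 1/12 s, in which the tool goes at most 41.7 mm and 7.16 degrees, less where a joint would pass 70% of its speed; a pose out of reach is approached as far as the arm can. A call with a gripper value outside its range is refused whole. The fingers move at their own pace and stop on an object; FORCE is the grip in N (left out, the last holds). Time passes only in rows, so rows that repeat a pose let the fingers close. It gives the time, the measured TCP pose, the force and the opening at its end, in the units of the state.
- sensors.observe(): the state, without advancing time (a new reading comes with each control period).
- vision.get_image(name): name is "side" or "top"; returns (picture, depth): 384x512x3 uint8, blue, green, red; 384x512 float32, m along the optical axis (not along the pixel's ray), 0 where there is no reading.
- vision.camera_model(name): a dict with "K" (3x3 intrinsics, pixels), "xyz" and "attitude" of the camera in the world. Camera axes: x right, y down, z forward; pixel columns grow to the right and rows downward; lengths in m; the calibration is good to about 2 mm. A picture is of the moment at which its call begins. camera_model takes no time and is no camera call.
- arm.sign_off(): hands the job in, once; it reports no verdict.
Trained networks look in the newest picture that a camera, given by its name, has taken for a name from the list of things; names that differ only in an ending like _2 or _b are one class to them, and where a whole thing is asked for, a point or a joint stands for the part that bears it (a point fixed in the world has none). Each returns a list of dicts, best first, with "score" (0 to 1); they miss things now and then, are a little off and sometimes report something else, mostly with a low value. They report only what shows in the picture. A call takes as long as a camera call.
- nets.cut_out(label, camera): "region" (384x512 bool, what is visible of it) and "uv" ([column, row] in pixels, amid what is visible of it).
The state is a dict: "clock": time; "joints": joint angles; "dq": joint speeds; "joint_efforts": joint torques, N m; "position": TCP position; "ee_rot": TCP orientation; "force": force on the tool from outside, world axes, zero at the start; "ft_torque": the same for the moment, N m; "width": opening from 0.0 (shut) to 1.0 (fully open).
Only numpy, scipy, OpenCV 4.12 (cv2) and the standard library are available. Lean on these libraries where they do the work, as an engineer would, in place of code of your own. Each camera call takes 0.05 s, during which the arm holds its last target.

### The job

Hang the yellow carrier hook on the blue paint rail: lift it by its grip tab, take the hook's tongue over the rail's front lip with the load plate passing below the rail, and lower it gently behind the lip. The strip lying in the rail has a single notch somewhere near mid-length: feel for it along the rail, let the tongue drop fully home in it, and leave the carrier hanging there upright, let go and still. Leave the tape measure, the V-block and the mug where they stand.

Things in the scene. Friction and masses are not known exactly. Their poses are not given: they have to be found in the camera images.
- rail: Blue paint rail on a grey stand, fixed. Origin: underside of base, below the rail's middle; x across (-x: lip side, towards robot), y along, z up. In mm: base x -55..75, y -150..150, z 0..12; two posts at y +-119, 22 wide in y, z 12..120, nothing else between them there. Channel y -130..130: floor x -13..13, z 120..130; front wall x -13..-7, top (the lip) z 158; back wall x 7..13, top z 164.
- strip_mid (a point): Fixed point on the rail, at mid-length and mid-trough (x 0, y 0), 144 mm above the rail's origin, level with the top of the bare-metal strip lying in the 14 mm wide trough (rail x -7..7). The strip sticks out of both ends. It is clamped: it stays put below about 80 N. Axes as the rail's.
- trough_floor (a point): Fixed point 14 mm below strip_mid, on the channel floor (rail z 130). The strip has one notch, 36 mm long in y, full trough width, down to this floor. Its centre lies anywhere from y -30 to 30 mm, differs from run to run and is not reported: feel for it. The tongue stops at rail z 144 on the strip, and at z 130 in the notch.
- carrier: Loose yellow C-shaped hook, about 0.42 kg, upright on the table. Origin: underside of its plate, below the tongue. C opens to +x. In mm: dark load plate x -26..50, y -25..25, z 0..12; upright bar x -26..-18, y -17..17, to z 117; bridge x -26..4, y -12..12, z 109..117. Mass centre about under the tab. It hangs with its axes along the rail's (+x with +x), origin then 55 mm above the rail's.
- hook_tip (a point): Centre of the lower end of the carrier's tongue, 75 mm above the carrier's origin; axes as the carrier's. The tongue hangs from the bridge at z 109, 8 mm thick in x and 24 mm wide in y, its last 6 mm narrowed to 7 x 19 mm. When fully home this point is at z 130 mm in the rail's frame.
- grip_tab (a point): Centre of the carrier's upright grip tab, on top of the bridge, 134 mm above the carrier's origin: 12 mm thick in x (carrier x -6..6), 30 mm long in y, carrier z 117 to 152 mm. Take it from above.
- tape_measure: Yellow tape measure standing on its base, 38x99x65 mm, origin under its centre; a bystander.
- v_block: Steel V-block, 45x50x42 mm, origin under its centre; a bystander.
- mug: White mug with dark spots, 82 mm across, 91 mm high, origin under it; a bystander.

How it is judged:
On the way, in this order (a step that is already met when the one before it is completed fails the run):
1. the hook's tip is lifted above the height of the rail's lip (z of hook_tip in the frame of rail above 0.159 m), for 0.1 s.
2. the hook's tip is down behind the lip, in the trough (x of hook_tip in the frame of rail between -0.008 and 0.008 m and y of hook_tip in the frame of rail between -0.1 and 0.1 m and z of hook_tip in the frame of rail between 0.12 and 0.156 m), for 0.1 s.
At the end, for the whole second after the job is handed in: The carrier hangs on the rail with the hook's tip in the notch: less than 6 mm above the channel floor (z 130 mm in the rail's frame), within 8 mm of the trough's middle line and within 45 mm of the rail's mid-length; the carrier is upright within 7 degrees and at rest (below 30 mm/s and 0.4 rad/s) (x of hook_tip in the frame of rail between -0.008 and 0.008 m and y of hook_tip in the frame of rail between -0.045 and 0.045 m and z of hook_tip in the frame of rail between 0.122 and 0.136 m and angle between carrier's own z axis and vertical below 0.12 rad and linear speed of carrier below 0.03 m/s and angular speed of carrier below 0.4 rad/s); the robot touches nothing.
It fails at once if the tape measure is moved more than 25 mm (distance of tape_measure from where it was at the start of the episode above 0.025 m).
It fails at once if the V-block is moved more than 25 mm (distance of v_block from where it was at the start of the episode above 0.025 m).
It fails at once if the mug is moved more than 25 mm (distance of mug from where it was at the start of the episode above 0.025 m).
It fails at once if the carrier is pressed or banged against the rail with more than 80 N (contact force between carrier and rail above 80 N).
It also fails if it takes over 54 s, if anything falls off the work surface, if the arm or the gripper's body presses on something with over 40 N, if the wrist force passes 120 N, or if a joint passes its speed limit or range.

## Working session

There is one attempt and no reset: what is moved stays moved. The work goes in short steps, Python scripts to look and compute and a shell command to move; the robot and the scene stay as the last step left them, time stands still between calls to the robot, and variables do not carry over. Pictures are saved under pics/ and viewed, and the job is handed in when it is done.

```bash
mkdir -p pics; ls; python3 - <<'E'
from cell import sensors,vision,nets
import cv2,numpy as np
print(sensors.observe())
for n in("side","top"):
    im,d=vision.get_image(n); cv2.imwrite(f"pics/{n}0.png",im); np.savez(f"pics/{n}0.npz",im=im,d=d)
    print(n,vision.camera_model(n))
    for l in("carrier","rail","grip_tab"):
        r=nets.cut_out(l,n)
        print(l,[(x["score"],x["uv"],x["region"].sum()) for x in r[:3]])
        if r: np.save(f"pics/{n}_{l}.npy",r[0]["region"])
print(sensors.observe()["clock"])
E
```

```text
pics
{'clock': 0.0, 'joints': array([ 1.11639028,  0.43523719,  0.02495892,  1.57412446, -0.01160981,
        1.13399779, -0.07509995]), 'dq': array([-1.12362115e-03,  8.57658907e-05,  4.93149901e-04,  1.07708757e-03,
       -6.29534480e-04,  2.87259417e-04, -5.43903398e-04]), 'joint_efforts': array([ 4.55369673e-04, -6.67858887e+01,  9.85562280e-01, -3.14471126e+01,
       -6.04255730e-02,  4.26765508e-02,  1.31193606e-04]), 'position': array([ 0.21515377, -0.58626009,  0.23992538]), 'ee_rot': array([-3.09158719e+00, -5.49400767e-01,  6.48562507e-04]), 'force': array([-0.78213937,  0.55271055, -0.5181705 ]), 'ft_torque': array([-0.01386397, -0.02739142,  0.01577102]), 'width': 1.0009262077816041}
side {'K': array([[362.6826266 ,   0.        , 254.05062882],
       [  0.        , 362.6826266 , 192.9904381 ],
       [  0.        ,   0.        ,   1.        ]]), 'xyz': array([-0.01738338,  0.79513628,  0.60230162]), 'attitude': array([-0.73392965,  2.312139  , -1.40250298])}
carrier [(0.73, [327.8, 183.0], np.int64(499))]
rail [(0.66, [236.1, 209.4], np.int64(3931))]
grip_tab [(0.55, [327.9, 179.5], np.int64(505))]
top {'K': array([[437.70506285,   0.        , 256.20362484],
       [  0.        , 437.70506285, 192.82081422],
       [  0.        ,   0.        ,   1.        ]]), 'xyz': array([0.40753608, 0.01760581, 1.40623804]), 'attitude': array([-2.14936523,  2.1890591 , -0.10000896])}
carrier []
rail [(0.68, [253.3, 174.0], np.int64(3731))]
grip_tab [(0.78, [353.7, 213.6], np.int64(448))]
0.4
```

View pics/side0.png

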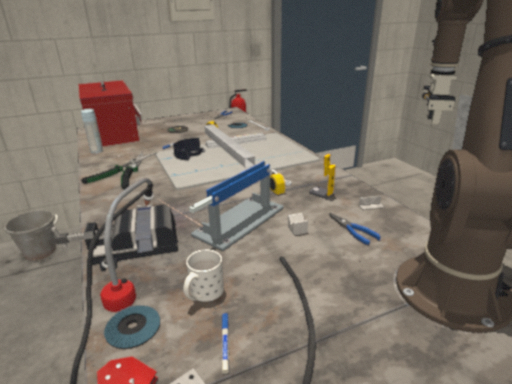

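View pics/top0.png

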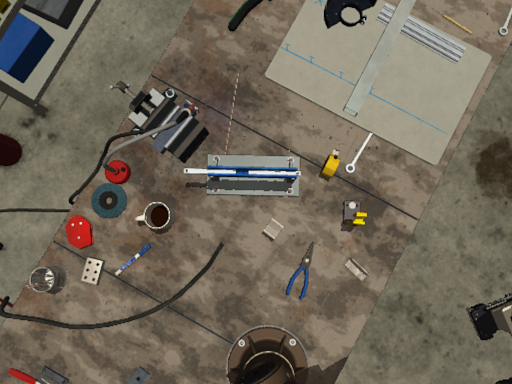

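The side view shows the rail at about (238,200), the carrier at (328,180), the mug at (204,275) and the tape measure at (278,182). The top view shows the rail at (253,175), the carrier at (353,214) and the tape measure at (331,163). Next I'll zoom in and measure.

```bash
cat > h.py <<'E'
import numpy as np,cv2
from scipy.spatial.transform import Rotation as R
from cell import vision
def cloud(n,d,mask=None):
    c=vision.camera_model(n);K=c["K"]
    v,u=np.nonzero((d>0) if mask is None else (mask&(d>0)))
    z=d[v,u]; p=np.stack([(u-K[0,2])/K[0,0]*z,(v-K[1,2])/K[1,1]*z,z],1)
    return p@R.from_rotvec(c["attitude"]).as_matrix().T+c["xyz"],u,v
def proj(n,P):
    c=vision.camera_model(n);K=c["K"]
    q=(np.atleast_2d(P)-c["xyz"])@R.from_rotvec(c["attitude"]).as_matrix()
    return np.stack([q[:,0]/q[:,2]*K[0,0]+K[0,2],q[:,1]/q[:,2]*K[1,1]+K[1,2]],1)
E
python3 - <<'E'
from h import *
t=np.load("pics/top0.npz");s=np.load("pics/side0.npz")
a=cv2.resize(t["im"][185:245,320:390],None,fx=7,fy=7,interpolation=cv2.INTER_CUBIC)
b=cv2.resize(s["im"][140:215,290:350],None,fx=6,fy=6,interpolation=cv2.INTER_CUBIC)
h=450
c=np.hstack([cv2.resize(a,(420,360)),cv2.resize(b,(360,450))[:360]]);cv2.imwrite("pics/z0.png",c)
cv2.imwrite("pics/z1.png",cv2.resize(t["im"][140:210,175:315],None,fx=5.5,fy=5.5,interpolation=cv2.INTER_CUBIC))
for n,im in(("top",t),("side",s)):
    P,u,v=cloud(n,im["d"])
    # carrier region by box
    w=(u>320)&(u<390)&(v>185)&(v<245) if n=="top" else (u>305)&(u<345)&(v>145)&(v<205)
    Q=P[w]; col=im["im"][v[w],u[w]].astype(int)
    yel=(col[:,2]>150)&(col[:,0]<90)&(col[:,1]>110)
    Y=Q[yel]; print(n,"yellow",len(Y),Y.min(0),Y.max(0),np.median(Y,0))
    for z0,z1 in((0.005,0.02),(.1,.12),(.12,.14),(.14,.16)):
        k=(Q[:,2]>z0)&(Q[:,2]<z1)
        if k.sum()>3: print(z0,k.sum(),Q[k].mean(0).round(4),Q[k].min(0).round(3),Q[k].max(0).round(3), yel[k].sum())
    # rail: blue
    col=im["im"][v,u].astype(int); bl=(col[:,0]>100)&(col[:,2]<80)&(col[:,0]-col[:,1]>40)
    w=bl&(np.abs(P[:,0]-.46)<.15)&(np.abs(P[:,1]-.03)<.25)&(P[:,2]>.1)&(P[:,2]<.2)
    B=P[w]; print("blue",len(B),B.min(0).round(3),B.max(0).round(3),np.percentile(B[:,2],[5,25,50,75,95]).round(3))
    k=B[:,2]>.14
    (cx,cy),(ww,hh),an=cv2.minAreaRect(B[:,:2].astype(np.float32)); print("rect",cx,cy,ww,hh,an)
    # base plate
    w=(np.abs(P[:,0]-.45)<.12)&(np.abs(P[:,1]-.03)<.18)&(P[:,2]>.006)&(P[:,2]<.02)
    G=P[w]
    (cx,cy),(ww,hh),an=cv2.minAreaRect(G[:,:2].astype(np.float32)); print("base",len(G),cx,cy,ww,hh,an,np.median(G[:,2]))
E
```

```text
top yellow 92 [ 0.43778465 -0.31548367 -0.00256502] [ 0.46942897 -0.26074554  0.15670631] [ 0.45016388 -0.27764984  0.118802  ]
0.005 363 [ 0.476  -0.2794  0.01  ] [ 0.374 -0.403  0.005] [ 0.562 -0.181  0.019] 1
0.1 68 [ 0.4466 -0.2759  0.1144] [ 0.438 -0.294  0.101] [ 0.466 -0.26   0.12 ] 48
0.12 13 [ 0.4568 -0.2707  0.1296] [ 0.441 -0.285  0.12 ] [ 0.467 -0.263  0.14 ] 2
0.14 48 [ 0.4639 -0.2772  0.1499] [ 0.457 -0.291  0.141] [ 0.47  -0.263  0.157] 40
blue 282 [ 0.575 -0.093  0.125] [0.609 0.161 0.172] [0.132 0.156 0.16  0.163 0.166]
rect 0.5920275449752808 0.033735476434230804 0.2538713812828064 0.024918491020798683 87.59674072265625
base 1089 0.4501848816871643 0.029169827699661255 0.23973874747753143 0.3578437864780426 0.11596666276454926 0.011339439456212741
side yellow 208 [ 0.43562855 -0.51303877  0.00340502] [ 0.58190051 -0.25124685  0.15639267] [ 0.4510371  -0.26412044  0.10814079]
0.005 425 [ 0.5465 -0.3898  0.0113] [ 0.389 -0.664  0.005] [ 0.75  -0.216  0.019] 2
0.1 67 [ 0.4478 -0.2685  0.1102] [ 0.436 -0.29   0.1  ] [ 0.469 -0.257  0.12 ] 59
0.12 51 [ 0.4562 -0.2704  0.1272] [ 0.438 -0.288  0.12 ] [ 0.469 -0.257  0.139] 40
0.14 41 [ 0.4617 -0.2712  0.1492] [ 0.456 -0.291  0.141] [ 0.47  -0.258  0.156] 26
blue 238 [ 0.575 -0.081  0.15 ] [0.608 0.166 0.167] [0.151 0.156 0.16  0.161 0.165]
rect 0.5904830694198608 0.042275719344615936 0.24706047773361206 0.024961641058325768 87.29535675048828
base 897 0.45060592889785767 0.019273608922958374 0.23996451497077942 0.33788782358169556 0.23508238792419434 0.014352111609329254
```

```bash
cp -r /dev/null /dev/null; ls pics
```

```text
side0.npz
side0.png
side_carrier.npy
side_grip_tab.npy
side_rail.npy
top0.npz
top0.png
top_grip_tab.npy
top_rail.npy
z0.png
z1.pngcp: '/dev/null' and '/dev/null' are the same file
```

View pics/z0.png

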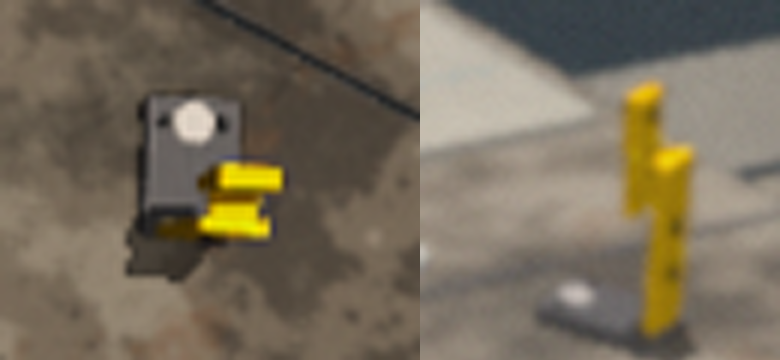

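View pics/z1.png

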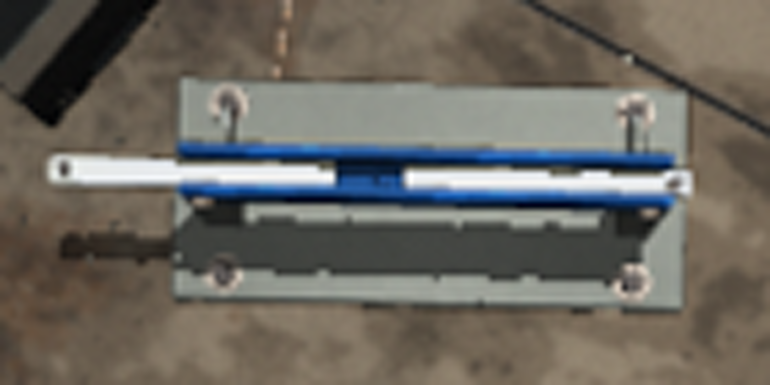

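The zoom shows the carrier's C opening up the image, towards world +x. A bare gap in the white strip is visible at about columns 236–249 of the top image. I'll fit box models to the depth clouds to get poses.

```bash
cat >> h.py <<'E'
from scipy.optimize import least_squares
CAR=[((-26,50),(-25,25),(0,12)),((-26,-18),(-17,17),(0,117)),((-26,4),(-12,12),(109,117)),((-4,4),(-12,12),(75,109)),((-6,6),(-15,15),(117,152))]
RAIL=[((-55,75),(-150,150),(0,12)),((-13,13),(108,130),(12,120)),((-13,13),(-130,-108),(12,120)),((-13,13),(-130,130),(120,130)),((-13,-7),(-130,130),(130,158)),((7,13),(-130,130),(130,164))]
def sdf(P,boxes):
    o=[]
    for b in boxes:
        b=np.array(b)/1000; c=b.mean(1);h=(b[:,1]-b[:,0])/2
        q=np.abs(P-c)-h
        o.append(np.linalg.norm(np.maximum(q,0),axis=1)+np.minimum(q.max(1),0))
    return np.min(o,0)
def fit(P,boxes,x0,z=False):
    def r(x):
        c,s=np.cos(x[2]),np.sin(x[2]);d=P-np.array([x[0],x[1],x[3] if z else 0.])
        L=np.stack([c*d[:,0]+s*d[:,1],-s*d[:,0]+c*d[:,1],d[:,2]],1)
        return sdf(L,boxes)
    x=np.array(x0,float)
    for tol in(.03,.015,.01):
        m=np.abs(r(x))<tol; PP=P
        def f(x): return r(x)[m]
        x=least_squares(f,x,loss="soft_l1",f_scale=.002).x
    return x,m.sum(),np.abs(r(x)[m]).mean()
E
python3 - <<'E'
from h import *
t=np.load("pics/top0.npz");s=np.load("pics/side0.npz")
pts={}
for n,im in(("top",t),("side",s)):
    P,u,v=cloud(n,im["d"])
    w=(np.abs(P[:,0]-.465)<.08)&(np.abs(P[:,1]+.275)<.06)
    k=w&(P[:,2]<.004)&(P[:,2]>-.01); print(n,"table z",np.median(P[k,2]))
    C=P[w&(P[:,2]>.007)&(P[:,2]<.165)]
    Rr=P[(np.abs(P[:,0]-.592)<.11)&(np.abs(P[:,1]-.035)<.19)&(P[:,2]>.007)&(P[:,2]<.18)]
    pts[n]=(C,Rr)
for n in("top","side","both"):
    C,Rr=[np.vstack([pts[m][i] for m in("top","side")]) if n=="both" else pts[n][i] for i in(0,1)]
    for z in(0,1):
        print(n,"carrier",*fit(C,CAR,[.463,-.277,0]+[0.]*z,z),"\n   rail",*fit(Rr,RAIL,[.592,.035,-.04]+[0.]*z,z))
E
python3 - <<'E'
from cell import sensors
from scipy.spatial.transform import Rotation as R
print(R.from_rotvec(sensors.observe()["ee_rot"]).as_matrix().round(4))
E
```

```text
top table z -0.0012667854028162173
side table z 0.002944465638287208
top carrier [ 0.46362563 -0.27891225 -0.05526041] 411 0.001656106417433231 
   rail [ 0.59309934  0.03419394 -0.04339941] 3422 0.002110470633034554
top carrier [ 4.63774162e-01 -2.78776676e-01 -4.86095762e-02 -4.20589571e-04] 411 0.0016288520738998128 
   rail [ 5.93104305e-01  3.42403409e-02 -4.34510446e-02 -4.73756156e-04] 3420 0.0020755517330157073
side carrier [ 0.46377337 -0.27532704 -0.04967873] 478 0.0016889487375515893 
   rail [ 0.59271027  0.03533647 -0.04211595] 3672 0.0019920302398926796
side carrier [ 0.46376974 -0.27585681 -0.06476332  0.00334029] 478 0.0010071730109027077 
   rail [ 0.5927654   0.03526347 -0.04205653  0.00294761] 3708 0.0010888273885199505
both carrier [ 0.46377496 -0.27636065 -0.06808412] 889 0.001746170547024299 
   rail [ 0.59280897  0.03524746 -0.04194229] 7091 0.002053872719311618
both carrier [ 0.46377294 -0.2764825  -0.07195635  0.00124063] 889 0.0016714917606380332 
   rail [ 0.59281485  0.03522185 -0.04215866  0.00157039] 7119 0.0018867420502702785
[[ 9.388e-01  3.445e-01 -1.000e-04]
 [ 3.445e-01 -9.388e-01  2.000e-04]
 [-0.000e+00 -2.000e-04 -1.000e+00]]
```

```bash
python3 -m handwheel '[{"tx":2,"ty":-1.2,"wz":-4},{"tx":5,"ty":-3,"wz":-10},{"tx":8,"ty":-5,"wz":-16},{"tx":11.4,"ty":-7,"wz":-22.5},{"tx":14.8,"ty":-9,"wz":-29},{"tx":18.2,"ty":-11,"wz":-35.5},{"tx":21.6,"ty":-13,"wz":-42},{"tx":25,"ty":-15,"wz":-48.5},{"tx":28.4,"ty":-17,"wz":-55},{"tx":31.2,"ty":-18.8,"wz":-61},{"tx":33,"ty":-19.9,"wz":-64.5},{"tx":34,"ty":-20.5,"wz":-66.4}]' 20
python3 -m handwheel '[{"tz":0},{"tz":0},{"tz":0}]'
python3 - <<'E'
from cell import sensors
from scipy.spatial.transform import Rotation as R
s=sensors.observe();M=R.from_rotvec(s["ee_rot"]).as_matrix();print(M.round(4),s["joints"].round(3),s["position"])
import numpy as np
print(np.degrees(np.arctan2(M[1,1],M[0,1])), "want",np.degrees(-.06), M.T@(np.array([.4638,-.277,.133])-s["position"])*100)
from h import *
print(proj("top",[[.5928+np.sin(.042)*y+0, .0352+np.cos(.042)*y,.144] for y in(-.05,-.03,-.018,0,.018,.03,.05)]).round(1))
E
```

```text
[[ 9.388e-01  3.445e-01 -1.000e-04]
 [ 3.445e-01 -9.388e-01  2.000e-04]
 [-0.000e+00 -2.000e-04 -1.000e+00]] [ 1.116  0.435  0.025  1.573 -0.012  1.134 -0.075] [ 0.21533397 -0.58669219  0.24062113]
-69.8463673811708 want -3.437746770784939 [ 33.99569234 -20.51051404  10.76480398]
[[268.7 172. ]
 [261.8 171.8]
 [257.7 171.7]
 [251.5 171.6]
 [245.4 171.5]
 [241.2 171.4]
 [234.4 171.2]]invalid input
invalid input
```

```bash
python3 -m handwheel '[{"tx":0,"ty":0,"tz":0,"wx":0,"wy":0,"wz":0,"claw":1}]' 20; python3 -m handwheel; python3 -m handwheel '[{"tz":0.0,"claw":1}]'; python3 -m handwheel '[{"tz":0.1}]' 20;
```

```text
clock: 0.48
position: [0.2153, -0.5867, 0.2407]
ee_rot: [3.093, 0.55, 0.0]
force: [-1.0, 0.0, 0.0]
width: 1.002invalid input
invalid input
invalid input
```

```bash
python3 -m handwheel '[{"tx":2,"ty":-1.2,"tz":0,"wx":0,"wy":0,"wz":-4,"claw":1},{"tx":5,"ty":-3,"tz":0,"wx":0,"wy":0,"wz":-10,"claw":1},{"tx":8,"ty":-5,"tz":0,"wx":0,"wy":0,"wz":-16,"claw":1},{"tx":11.4,"ty":-7,"tz":0,"wx":0,"wy":0,"wz":-22.5,"claw":1},{"tx":14.8,"ty":-9,"tz":0,"wx":0,"wy":0,"wz":-29,"claw":1},{"tx":18.2,"ty":-11,"tz":0,"wx":0,"wy":0,"wz":-35.5,"claw":1},{"tx":21.6,"ty":-13,"tz":0,"wx":0,"wy":0,"wz":-42,"claw":1},{"tx":25,"ty":-15,"tz":0,"wx":0,"wy":0,"wz":-48.5,"claw":1},{"tx":28.4,"ty":-17,"tz":0,"wx":0,"wy":0,"wz":-55,"claw":1},{"tx":31.2,"ty":-18.8,"tz":0,"wx":0,"wy":0,"wz":-61,"claw":1},{"tx":33,"ty":-19.9,"tz":0,"wx":0,"wy":0,"wz":-64.5,"claw":1},{"tx":34,"ty":-20.5,"tz":0,"wx":0,"wy":0,"wz":-66.4,"claw":1}]' 20
python3 -m handwheel '[{"tx":0,"ty":0,"tz":0,"wx":0,"wy":0,"wz":0,"claw":1},{"tx":0,"ty":0,"tz":0,"wx":0,"wy":0,"wz":0,"claw":1},{"tx":0,"ty":0,"tz":0,"wx":0,"wy":0,"wz":0,"claw":1}]' 20
cat > st.py <<'E'
from cell import sensors
import numpy as np,sys
from h import *
s=sensors.observe();M=R.from_rotvec(s["ee_rot"]).as_matrix();print(s["clock"],M.round(3).tolist(),s["joints"].round(3),s["position"].round(4),s["force"].round(2),s["ft_torque"].round(2),s["width"])
print("y dir deg",np.degrees(np.arctan2(M[1,1],M[0,1])))
if len(sys.argv)>3: print("tool cm",M.T@(np.array(list(map(float,sys.argv[1:4])))-s["position"])*100)
E
python3 st.py .4638 -.277 .133
```

```text
clock: 1.48
position: [0.4656, -0.2746, 0.2409]
ee_rot: [2.281, 2.161, 0.002]
force: [0.3, 0.4, -0.0]
width: 1.001
clock: 1.73
position: [0.4625, -0.2795, 0.2405]
ee_rot: [-2.293, -2.148, 0.002]
force: [0.1, -0.0, -0.5]
width: 0.998
1.7333 [[0.065, 0.998, -0.001], [0.998, -0.065, -0.001], [-0.001, -0.001, -1.0]] [ 0.718  0.327 -0.357  1.757  0.129  1.081  0.253] [ 0.4625 -0.2795  0.2405] [ 0.09 -0.01 -0.47] [-0.03 -0.09 -0.04] 0.9982664787690811
y dir deg -3.7381329996301136
tool cm [ 0.26913867  0.12722946 10.75074855]
```

```bash
python3 -m handwheel '[{"tx":0.25,"ty":0.13,"tz":1.5,"wx":0,"wy":0,"wz":0,"claw":1},{"tx":0.25,"ty":0.13,"tz":3.5,"wx":0,"wy":0,"wz":0,"claw":1},{"tx":0.25,"ty":0.13,"tz":5.5,"wx":0,"wy":0,"wz":0,"claw":1},{"tx":0.25,"ty":0.13,"tz":7.5,"wx":0,"wy":0,"wz":0,"claw":1},{"tx":0.25,"ty":0.13,"tz":9,"wx":0,"wy":0,"wz":0,"claw":1},{"tx":0.25,"ty":0.13,"tz":9.8,"wx":0,"wy":0,"wz":0,"claw":1},{"tx":0.25,"ty":0.13,"tz":10.2,"wx":0,"wy":0,"wz":0,"claw":1},{"tx":0.25,"ty":0.13,"tz":10.4,"wx":0,"wy":0,"wz":0,"claw":1},{"tx":0.25,"ty":0.13,"tz":10.4,"wx":0,"wy":0,"wz":0,"claw":1},{"tx":0.25,"ty":0.13,"tz":10.4,"wx":0,"wy":0,"wz":0,"claw":1}]' 20
python3 st.py .4638 -.277 .136
python3 - <<'E'
from h import *
a=vision.get_image("side")[0];b=vision.get_image("top")[0]
cv2.imwrite("pics/g1.png",np.hstack([cv2.resize(a[100:215,270:390],(400,383),interpolation=2),cv2.resize(b[160:260,300:400],(383,383),interpolation=2)]))
E
```

```text
clock: 2.57
position: [0.4657, -0.2753, 0.1375]
ee_rot: [2.287, 2.152, 0.0]
force: [-0.9, 0.5, -0.5]
width: 1.001
2.5667 [[0.061, 0.998, 0.001], [0.998, -0.061, -0.001], [-0.001, 0.001, -1.0]] [ 0.689  0.438 -0.34   1.881  0.189  0.853  0.193] [ 0.4657 -0.2753  0.1375] [-0.9   0.49 -0.52] [-0.03 -0.11 -0.  ] 1.000912459664891
y dir deg -3.486880318443826
tool cm [-0.18529157 -0.17580802  0.14961566]
```

View pics/g1.png

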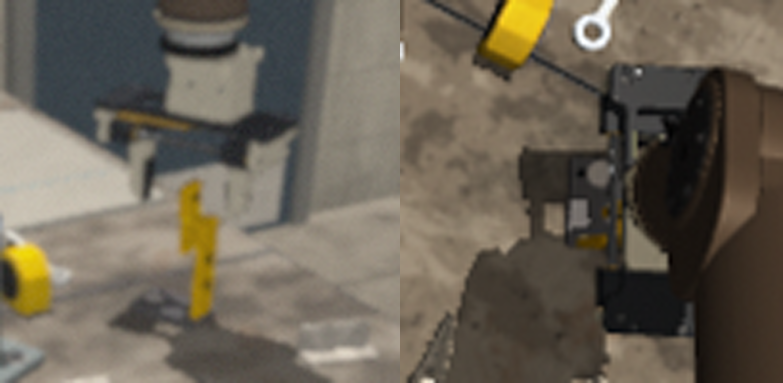

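```bash
python3 -m handwheel '[{"tx":0,"ty":0,"tz":0,"wx":0,"wy":0,"wz":0,"claw":0.5},{"tx":0,"ty":0,"tz":0,"wx":0,"wy":0,"wz":0,"claw":0.5},{"tx":0,"ty":0,"tz":0,"wx":0,"wy":0,"wz":0,"claw":0.4},{"tx":0,"ty":0,"tz":0,"wx":0,"wy":0,"wz":0,"claw":0.3},{"tx":0,"ty":0,"tz":0,"wx":0,"wy":0,"wz":0,"claw":0.25},{"tx":0,"ty":0,"tz":0,"wx":0,"wy":0,"wz":0,"claw":0.2},{"tx":0,"ty":0,"tz":0,"wx":0,"wy":0,"wz":0,"claw":0.15},{"tx":0,"ty":0,"tz":0,"wx":0,"wy":0,"wz":0,"claw":0.1},{"tx":0,"ty":0,"tz":0,"wx":0,"wy":0,"wz":0,"claw":0},{"tx":0,"ty":0,"tz":0,"wx":0,"wy":0,"wz":0,"claw":0},{"tx":0,"ty":0,"tz":0,"wx":0,"wy":0,"wz":0,"claw":0}]' 30;python3 st.py .4638 -.277 .136
```

```text
clock: 3.58
position: [0.4654, -0.2747, 0.1367]
ee_rot: [-2.287, -2.154, 0.0]
force: [-0.4, -0.1, -0.4]
width: 0.251
3.5833 [[0.06, 0.998, -0.0], [0.998, -0.06, -0.0], [-0.0, -0.0, -1.0]] [ 0.688  0.439 -0.34   1.882  0.189  0.853  0.193] [ 0.4654 -0.2747  0.1367] [-0.42 -0.14 -0.37] [-0.05 -0.04  0.01] 0.25080923792044657
y dir deg -3.447001503164178
tool cm [-0.2346419  -0.14168585  0.07007652]
```

```bash
python3 -m handwheel '[{"tx":0,"ty":0,"tz":0,"wx":0,"wy":0,"wz":0,"claw":0},{"tx":0,"ty":0,"tz":0,"wx":0,"wy":0,"wz":0,"claw":0},{"tx":0,"ty":0,"tz":0,"wx":0,"wy":0,"wz":0,"claw":0},{"tx":0,"ty":0,"tz":0,"wx":0,"wy":0,"wz":0,"claw":0}]' 30;python3 st.py .4638 -.277 .136
```

```text
clock: 3.92
position: [0.465, -0.2746, 0.1364]
ee_rot: [-2.287, -2.153, 0.0]
force: [-0.2, 0.4, -3.1]
width: 0.128
3.9167 [[0.06, 0.998, -0.001], [0.998, -0.06, 0.0], [0.0, -0.001, -1.0]] [ 0.688  0.439 -0.34   1.882  0.189  0.853  0.193] [ 0.465  -0.2746  0.1364] [-0.19  0.37 -3.13] [ 0.01 -0.09 -0.04] 0.12833018492573633
y dir deg -3.4469261082024207
tool cm [-0.24953117 -0.10849677  0.03652617]
```

```bash
python3 -m handwheel '[{"tx":0,"ty":0,"tz":-0.5,"wx":0,"wy":0,"wz":0,"claw":0},{"tx":0,"ty":0,"tz":-1.5,"wx":0,"wy":0,"wz":0,"claw":0},{"tx":0,"ty":0,"tz":-3,"wx":0,"wy":0,"wz":0,"claw":0},{"tx":0,"ty":0,"tz":-5,"wx":0,"wy":0,"wz":0,"claw":0},{"tx":0,"ty":0,"tz":-7,"wx":0,"wy":0,"wz":0,"claw":0},{"tx":0,"ty":0,"tz":-8.5,"wx":0,"wy":0,"wz":0,"claw":0},{"tx":0,"ty":0,"tz":-9.3,"wx":0,"wy":0,"wz":0,"claw":0},{"tx":0,"ty":0,"tz":-9.7,"wx":0,"wy":0,"wz":0,"claw":0},{"tx":0,"ty":0,"tz":-9.7,"wx":0,"wy":0,"wz":0,"claw":0},{"tx":0,"ty":0,"tz":-9.7,"wx":0,"wy":0,"wz":0,"claw":0}]' 40;python3 st.py
python3 -m handwheel '[{"tx":1,"ty":0.1,"tz":0,"wx":0,"wy":0,"wz":-0.1,"claw":0},{"tx":3,"ty":0.2,"tz":0,"wx":0,"wy":0,"wz":-0.2,"claw":0},{"tx":6,"ty":0.4,"tz":0,"wx":0,"wy":0,"wz":-0.3,"claw":0},{"tx":9,"ty":0.6,"tz":0,"wx":0,"wy":0,"wz":-0.4,"claw":0},{"tx":12,"ty":0.8,"tz":0,"wx":0,"wy":0,"wz":-0.5,"claw":0},{"tx":15,"ty":1,"tz":0,"wx":0,"wy":0,"wz":-0.6,"claw":0},{"tx":18,"ty":1.2,"tz":0,"wx":0,"wy":0,"wz":-0.7,"claw":0},{"tx":21,"ty":1.4,"tz":0,"wx":0,"wy":0,"wz":-0.8,"claw":0},{"tx":24,"ty":1.5,"tz":0,"wx":0,"wy":0,"wz":-0.9,"claw":0},{"tx":27,"ty":1.7,"tz":0,"wx":0,"wy":0,"wz":-1,"claw":0},{"tx":29.5,"ty":1.8,"tz":0,"wx":0,"wy":0,"wz":-1,"claw":0},{"tx":31,"ty":1.9,"tz":0,"wx":0,"wy":0,"wz":-1,"claw":0}]' 40
python3 -m handwheel '[{"tx":0.5,"ty":0,"tz":0,"wx":0,"wy":0,"wz":0,"claw":0},{"tx":0.5,"ty":0,"tz":0,"wx":0,"wy":0,"wz":0,"claw":0},{"tx":0.5,"ty":0,"tz":0,"wx":0,"wy":0,"wz":0,"claw":0},{"tx":0.5,"ty":0,"tz":0,"wx":0,"wy":0,"wz":0,"claw":0}]' 40
python3 st.py .5029 .039 .233
python3 - <<'E'
from h import *
a,da=vision.get_image("side");b,db=vision.get_image("top")
np.savez("pics/s2.npz",im=a,d=da);np.savez("pics/t2.npz",im=b,d=db)
cv2.imwrite("pics/g2.png",np.hstack([cv2.resize(a[120:260,160:300],(390,390),interpolation=2),cv2.resize(b[130:270,180:320],(390,390),interpolation=2)]))
E
```

```text
clock: 4.75
position: [0.465, -0.2747, 0.2332]
ee_rot: [-2.287, -2.153, 0.001]
force: [0.3, 0.5, -3.8]
width: 0.13
4.75 [[0.06, 0.998, -0.001], [0.998, -0.06, 0.0], [0.0, -0.001, -1.0]] [ 0.712  0.334 -0.361  1.767  0.133  1.065  0.244] [ 0.465  -0.2747  0.2332] [ 0.28  0.46 -3.82] [ 0.02 -0.09 -0.02] 0.12951213238292417
y dir deg -3.451881640185055
clock: 5.75
position: [0.5021, 0.038, 0.2331]
ee_rot: [-2.262, -2.177, -0.0]
force: [-0.0, 0.3, -3.7]
width: 0.126
clock: 6.08
position: [0.5029, 0.0371, 0.2333]
ee_rot: [-2.27, -2.172, 0.002]
force: [0.3, -0.6, -3.6]
width: 0.126
6.0833 [[0.044, 0.999, -0.001], [0.999, -0.044, -0.001], [-0.001, -0.001, -1.0]] [ 0.229  0.296 -0.511  1.839  0.166  1.05  -0.391] [0.5029 0.0371 0.2333] [ 0.32 -0.59 -3.64] [-0.03 -0.13 -0.04] 0.12583456406996765
y dir deg -2.541487413826959
tool cm [ 0.18662363 -0.0036717   0.02857521]
```

View pics/g2.png

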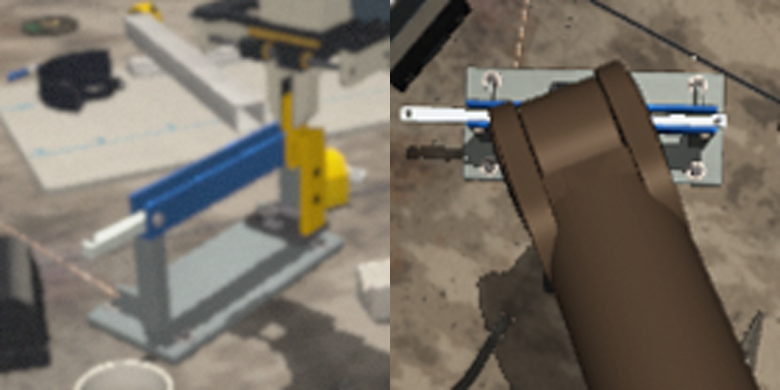

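The carrier is held upright in front of the rail, shown at (300,170) in the left panel. I'll check its held pose with a fit.

```bash
python3 - <<'E'
from h import *
s=np.load("pics/s2.npz");P,u,v=cloud("side",s["d"]);c=s["im"][v,u].astype(int)
w=(np.abs(P[:,0]-.495)<.05)&(np.abs(P[:,1]-.037)<.05)&(P[:,2]>.08)&(P[:,2]<.26)&(c[:,2]>110)&(c[:,0]<90)&(c[:,2]-c[:,0]>70)
print(w.sum(),fit(P[w],CAR,[.503,.037,-.042,.097],True))
Rr=P[(np.abs(P[:,0]-.592)<.11)&(np.abs(P[:,1]-.035)<.19)&(P[:,2]>.007)&(P[:,2]<.18)&(c[:,2]<130)]
print(fit(Rr,RAIL,[.592,.035,-.04,0],True))
E
```

```text
431 (array([ 0.5029357 ,  0.03550234, -0.03893778,  0.09986158]), np.int64(431), np.float64(0.0007664738123302237))
(array([ 0.59284111,  0.03539199, -0.04321041,  0.00294149]), np.int64(2144), np.float64(0.0010584138185574582))
```

```bash
python3 -m handwheel '[{"tx":0,"ty":0.5,"tz":0,"wx":0,"wy":0,"wz":0,"claw":0},{"tx":0,"ty":1.5,"tz":0,"wx":0,"wy":0,"wz":0,"claw":0},{"tx":0,"ty":2.7,"tz":0,"wx":0,"wy":0,"wz":0,"claw":0},{"tx":0,"ty":3.9,"tz":0,"wx":0,"wy":0,"wz":0,"claw":0},{"tx":0,"ty":5.1,"tz":0,"wx":0,"wy":0,"wz":0,"claw":0},{"tx":0,"ty":6.3,"tz":0,"wx":0,"wy":0,"wz":0,"claw":0},{"tx":0,"ty":7.5,"tz":0,"wx":0,"wy":0,"wz":0,"claw":0},{"tx":0,"ty":8.3,"tz":0,"wx":0,"wy":0,"wz":0,"claw":0},{"tx":0,"ty":8.8,"tz":0,"wx":0,"wy":0,"wz":0,"claw":0},{"tx":0,"ty":9,"tz":0,"wx":0,"wy":0,"wz":0,"claw":0},{"tx":0,"ty":9,"tz":0,"wx":0,"wy":0,"wz":0,"claw":0},{"tx":0,"ty":9,"tz":0,"wx":0,"wy":0,"wz":0,"claw":0}]' 40
python3 st.py .5928 .0325 .220
python3 - <<'E'
from h import *
a,da=vision.get_image("side")
np.savez("pics/s3.npz",im=a,d=da)
cv2.imwrite("pics/g3.png",cv2.resize(a[100:260,160:320],(590,590),interpolation=2))
P,u,v=cloud("side",da);c=a[v,u].astype(int)
y=(c[:,2]>110)&(c[:,0]<90)&(c[:,2]-c[:,0]>70)
w=(np.abs(P[:,0]-.585)<.05)&(np.abs(P[:,1]-.035)<.05)&(P[:,2]>.08)&(P[:,2]<.26)&y
print(w.sum(),fit(P[w],CAR,[.592,.035,-.042,.1],True))
E
```

```text
clock: 7.18
position: [0.5928, 0.0348, 0.2337]
ee_rot: [-2.268, -2.173, 0.001]
force: [0.5, -1.0, -2.5]
width: 0.13
7.1833 [[0.043, 0.999, -0.0], [0.999, -0.043, -0.0], [-0.0, -0.0, -1.0]] [ 0.188  0.438 -0.477  1.631  0.217  1.127 -0.388] [0.5928 0.0348 0.2337] [ 0.51 -0.96 -2.47] [-0.04 -0.06  0.03] 0.13004333687891842
y dir deg -2.4403849788380962
tool cm [-0.22605843  0.0143114   1.36566379]
391 (array([ 0.59274983,  0.03268454, -0.04547334,  0.09958576]), np.int64(390), np.float64(0.0009231022803196534))
```

View pics/g3.png

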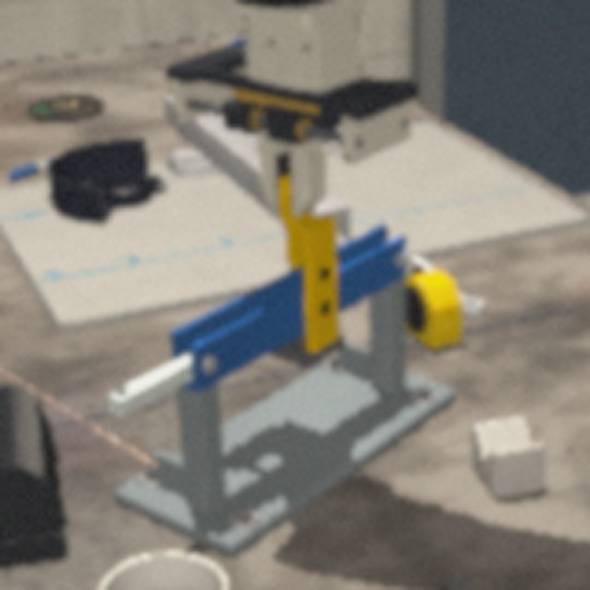

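The bar stands in front of the lip, at about (320,290), with the plate below the rail. The fit puts the tip at rail x≈0, y≈-3 mm and z≈172 mm. Now I'll lower it gently.

```bash
python3 -m handwheel '[{"tx":0,"ty":0,"tz":0.4,"wx":0,"wy":0,"wz":0,"claw":0},{"tx":0,"ty":0,"tz":0.9,"wx":0,"wy":0,"wz":0,"claw":0},{"tx":0,"ty":0,"tz":1.4,"wx":0,"wy":0,"wz":0,"claw":0},{"tx":0,"ty":0,"tz":1.8,"wx":0,"wy":0,"wz":0,"claw":0},{"tx":0,"ty":0,"tz":2.1,"wx":0,"wy":0,"wz":0,"claw":0},{"tx":0,"ty":0,"tz":2.3,"wx":0,"wy":0,"wz":0,"claw":0},{"tx":0,"ty":0,"tz":2.4,"wx":0,"wy":0,"wz":0,"claw":0},{"tx":0,"ty":0,"tz":2.4,"wx":0,"wy":0,"wz":0,"claw":0},{"tx":0,"ty":0,"tz":2.4,"wx":0,"wy":0,"wz":0,"claw":0}]' 40;python3 st.py
for i in 1 2; do python3 -m handwheel '[{"tx":0,"ty":0,"tz":0.05,"wx":0,"wy":0,"wz":0,"claw":0},{"tx":0,"ty":0,"tz":0.1,"wx":0,"wy":0,"wz":0,"claw":0},{"tx":0,"ty":0,"tz":0.1,"wx":0,"wy":0,"wz":0,"claw":0}]' 40;done
```

```text
clock: 7.98
position: [0.5932, 0.0347, 0.2098]
ee_rot: [2.268, 2.173, 0.0]
force: [0.2, -0.4, -3.6]
width: 0.128
7.9833 [[0.043, 0.999, 0.0], [0.999, -0.043, 0.0], [0.0, 0.0, -1.0]] [ 0.183  0.459 -0.472  1.661  0.231  1.077 -0.4  ] [0.5932 0.0347 0.2098] [ 0.17 -0.44 -3.56] [-0.02 -0.1  -0.05] 0.12750946396081425
y dir deg -2.449624284814
clock: 8.23
position: [0.5931, 0.0347, 0.2087]
ee_rot: [2.268, 2.173, 0.0]
force: [0.1, -0.4, -4.2]
width: 0.129
clock: 8.48
position: [0.5931, 0.0347, 0.2076]
ee_rot: [-2.268, -2.174, 0.0]
force: [-1.1, -0.5, -4.2]
width: 0.127
```

```bash
python3 -m handwheel '[{"tx":0,"ty":0,"tz":0.05,"wx":0,"wy":0,"wz":0,"claw":0},{"tx":0,"ty":0,"tz":0.1,"wx":0,"wy":0,"wz":0,"claw":0},{"tx":0,"ty":0,"tz":0.1,"wx":0,"wy":0,"wz":0,"claw":0}]' 40;python3 -m handwheel '[{"tx":0,"ty":0,"tz":0.05,"wx":0,"wy":0,"wz":0,"claw":0},{"tx":0,"ty":0,"tz":0.05,"wx":0,"wy":0,"wz":0,"claw":0}]' 40;
```

```text
clock: 8.73
position: [0.5931, 0.0347, 0.2066]
ee_rot: [-2.268, -2.173, 0.0]
force: [-0.0, 0.8, -3.2]
width: 0.13
clock: 8.9
position: [0.5931, 0.0347, 0.2061]
ee_rot: [-2.268, -2.173, 0.0]
force: [0.5, -0.9, -3.4]
width: 0.131
```

```bash
for i in 1 2 3; do python3 -m handwheel '[{"tx":0,"ty":0,"tz":0.05,"wx":0,"wy":0,"wz":0,"claw":0},{"tx":0,"ty":0,"tz":0.05,"wx":0,"wy":0,"wz":0,"claw":0}]' 40 | egrep 'pos|force' ;done
```

```text
position: [0.5931, 0.0347, 0.2056]
force: [0.3, 0.3, -2.3]
position: [0.5932, 0.0347, 0.2053]
force: [-0.1, 0.1, -2.6]
position: [0.5932, 0.0348, 0.2052]
force: [-1.8, -0.1, 3.4]
```

```bash
for i in 1 2 3 4 5; do python3 -m handwheel '[{"tx":0.13,"ty":0,"tz":0,"wx":0,"wy":0,"wz":0,"claw":0},{"tx":0.26,"ty":0,"tz":0,"wx":0,"wy":0,"wz":0,"claw":0},{"tx":0.4,"ty":0,"tz":0,"wx":0,"wy":0,"wz":0,"claw":0},{"tx":0.4,"ty":0,"tz":0,"wx":0,"wy":0,"wz":0,"claw":0}]' 40 | egrep 'pos|force' ;done
```

```text
position: [0.5938, 0.038, 0.2052]
force: [-0.3, -4.8, 5.5]
position: [0.5941, 0.0422, 0.2052]
force: [0.2, -5.2, 6.3]
position: [0.5942, 0.0462, 0.2051]
force: [-1.3, -5.2, 5.9]
position: [0.5943, 0.0503, 0.2051]
force: [-0.3, -4.8, 4.9]
position: [0.5944, 0.0544, 0.2051]
force: [0.9, -4.3, 5.6]
```

```bash
for i in 1 2 3 4; do python3 -m handwheel '[{"tx":0.1,"ty":0,"tz":0,"wx":0,"wy":0,"wz":0,"claw":0},{"tx":0.2,"ty":0,"tz":0,"wx":0,"wy":0,"wz":0,"claw":0},{"tx":0.2,"ty":0,"tz":0,"wx":0,"wy":0,"wz":0,"claw":0}]' 40 | egrep 'pos|force' ;done
```

```text
position: [0.5944, 0.0564, 0.2049]
force: [1.0, -4.4, 4.4]
position: [0.5936, 0.0597, 0.2042]
force: [-0.4, 0.7, -4.4]
position: [0.5937, 0.0617, 0.2041]
force: [0.4, 0.7, -3.2]
position: [0.5942, 0.0631, 0.2046]
force: [-0.5, 0.4, -4.0]
```

The contact force vanished at TCP y≈0.058, so the tip's trailing edge has passed the notch edge. The notch centre should be 8–9 mm further on. I'll centre there and lower.

```bash
python3 -m handwheel '[{"tx":0.2,"ty":0,"tz":0,"wx":0,"wy":0,"wz":0,"claw":0},{"tx":0.35,"ty":0,"tz":0,"wx":0,"wy":0,"wz":0,"claw":0},{"tx":0.35,"ty":0,"tz":0,"wx":0,"wy":0,"wz":0,"claw":0}]' 40 | egrep 'pos|force'
for i in 1 2 3 ; do python3 -m handwheel '[{"tx":0,"ty":0,"tz":0.1,"wx":0,"wy":0,"wz":0,"claw":0},{"tx":0,"ty":0,"tz":0.2,"wx":0,"wy":0,"wz":0,"claw":0},{"tx":0,"ty":0,"tz":0.2,"wx":0,"wy":0,"wz":0,"claw":0}]' 40 | egrep 'pos|force' ;done
```

```text
position: [0.5944, 0.0668, 0.2048]
force: [-0.5, -0.8, -3.0]
position: [0.5943, 0.066, 0.2025]
force: [-0.7, -0.8, -3.7]
position: [0.5943, 0.0661, 0.2005]
force: [0.3, -0.7, -3.6]
position: [0.5943, 0.0661, 0.1985]
force: [0.2, 1.2, -4.0]
```

Free inside the notch, now about 6 mm below the strip top.

```bash
for i in 1 2  ; do python3 -m handwheel '[{"tx":0,"ty":0,"tz":0.1,"wx":0,"wy":0,"wz":0,"claw":0},{"tx":0,"ty":0,"tz":0.2,"wx":0,"wy":0,"wz":0,"claw":0},{"tx":0,"ty":0,"tz":0.25,"wx":0,"wy":0,"wz":0,"claw":0}]' 40 | egrep 'pos|force' ;done
for i in 1 2 3 4; do python3 -m handwheel '[{"tx":0,"ty":0,"tz":0.05,"wx":0,"wy":0,"wz":0,"claw":0},{"tx":0,"ty":0,"tz":0.05,"wx":0,"wy":0,"wz":0,"claw":0}]' 40 | egrep 'pos|force' ;done
```

```text
position: [0.5944, 0.0662, 0.1961]
force: [-0.5, 0.0, -3.6]
position: [0.5944, 0.0661, 0.1935]
force: [-0.5, 0.5, -3.5]
position: [0.5944, 0.0662, 0.1931]
force: [0.4, -0.0, -3.0]
position: [0.5944, 0.0662, 0.1927]
force: [0.6, -0.8, -3.6]
position: [0.5944, 0.0662, 0.1922]
force: [-0.9, -0.0, -3.8]
position: [0.5944, 0.0662, 0.1916]
force: [-0.3, 0.1, -3.8]
```

```bash

for i in 1 2 3; do python3 -m handwheel '[{"tx":0,"ty":0,"tz":0.05,"wx":0,"wy":0,"wz":0,"claw":0},{"tx":0,"ty":0,"tz":0.05,"wx":0,"wy":0,"wz":0,"claw":0}]' 40 | egrep 'pos|force' ;done
python3 - <<'E'
from h import *
a,da=vision.get_image("side")
cv2.imwrite("pics/g4.png",cv2.resize(a[100:260,160:320],(590,590),interpolation=2))
P,u,v=cloud("side",da);c=a[v,u].astype(int)
y=(c[:,2]>110)&(c[:,0]<90)&(c[:,2]-c[:,0]>70)
w=(np.abs(P[:,0]-.585)<.05)&(np.abs(P[:,1]-.062)<.05)&(P[:,2]>.05)&(P[:,2]<.22)&y
print(w.sum(),fit(P[w],CAR,[.594,.064,-.042,.058],True))
E
```

```text
position: [0.5945, 0.0662, 0.1913]
force: [0.1, -0.4, -2.2]
position: [0.5946, 0.0662, 0.1913]
force: [-1.8, -1.1, 3.5]
position: [0.5946, 0.0663, 0.1912]
force: [-2.8, -0.9, 8.0]
362 (array([ 0.59458139,  0.06442783, -0.02119806,  0.05768658]), np.int64(362), np.float64(0.0009252649546960729))
```

View pics/g4.png

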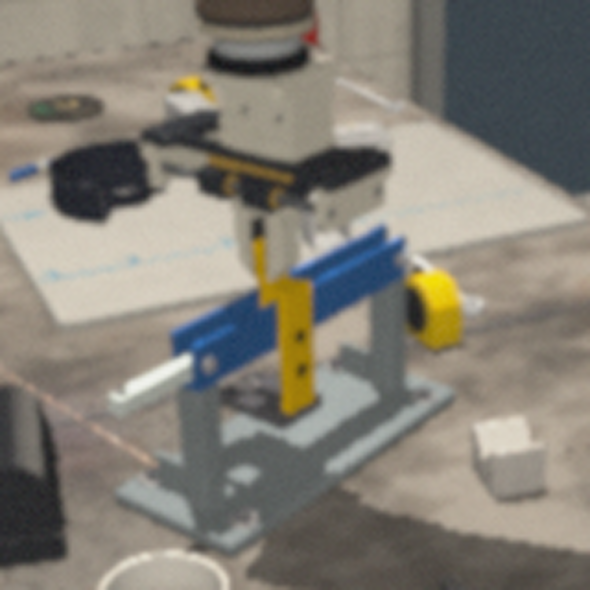

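Force rose at z=0.1913, 14 mm below the strip, and the fit gives tip z≈130 mm, so the tongue is home. I'll ease off the press, then release.

```bash
python3 -m handwheel '[{"tx":0,"ty":0,"tz":-0.05,"wx":0,"wy":0,"wz":0,"claw":0},{"tx":0,"ty":0,"tz":-0.05,"wx":0,"wy":0,"wz":0,"claw":0}]' 10
python3 -m handwheel '[{"tx":0,"ty":0,"tz":0,"wx":0,"wy":0,"wz":0,"claw":0.15},{"tx":0,"ty":0,"tz":0,"wx":0,"wy":0,"wz":0,"claw":0.18},{"tx":0,"ty":0,"tz":0,"wx":0,"wy":0,"wz":0,"claw":0.22},{"tx":0,"ty":0,"tz":0,"wx":0,"wy":0,"wz":0,"claw":0.3},{"tx":0,"ty":0,"tz":0,"wx":0,"wy":0,"wz":0,"claw":0.4},{"tx":0,"ty":0,"tz":0,"wx":0,"wy":0,"wz":0,"claw":0.4},{"tx":0,"ty":0,"tz":0,"wx":0,"wy":0,"wz":0,"claw":0.4},{"tx":0,"ty":0,"tz":0,"wx":0,"wy":0,"wz":0,"claw":0.4}]' 10
python3 - <<'E'
from h import *
a,da=vision.get_image("side")
cv2.imwrite("pics/g5.png",cv2.resize(a[100:260,160:320],(590,590),interpolation=2))
E
```

```text
clock: 14.95
position: [0.5946, 0.0663, 0.1912]
ee_rot: [2.268, 2.173, 0.001]
force: [-3.2, -0.5, 5.0]
width: 0.126
clock: 15.62
position: [0.5944, 0.0662, 0.1907]
ee_rot: [2.268, 2.173, -0.0]
force: [0.2, 0.2, 0.3]
width: 0.398
```

View pics/g5.png

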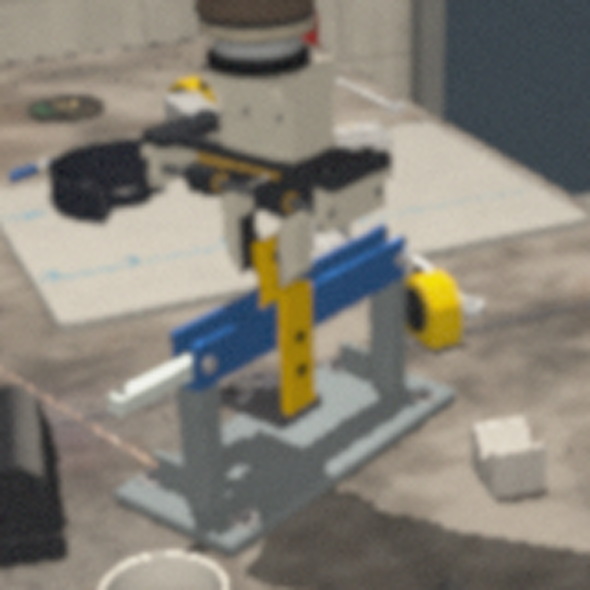

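The carrier hangs free and upright, and the fingers at about (240,240) and (297,245) are clear of the tab. Now I'll withdraw straight up.

```bash
python3 -m handwheel '[{"tx":0,"ty":0,"tz":-0.3,"wx":0,"wy":0,"wz":0,"claw":0.5},{"tx":0,"ty":0,"tz":-1,"wx":0,"wy":0,"wz":0,"claw":0.5},{"tx":0,"ty":0,"tz":-2,"wx":0,"wy":0,"wz":0,"claw":0.5},{"tx":0,"ty":0,"tz":-3.5,"wx":0,"wy":0,"wz":0,"claw":0.5},{"tx":0,"ty":0,"tz":-6,"wx":0,"wy":0,"wz":0,"claw":0.5},{"tx":0,"ty":0,"tz":-9,"wx":0,"wy":0,"wz":0,"claw":0.5},{"tx":0,"ty":-2,"tz":-12,"wx":0,"wy":0,"wz":0,"claw":0.5},{"tx":0,"ty":-5,"tz":-13,"wx":0,"wy":0,"wz":0,"claw":0.5},{"tx":0,"ty":-8,"tz":-13,"wx":0,"wy":0,"wz":0,"claw":0.5},{"tx":0,"ty":-10,"tz":-13,"wx":0,"wy":0,"wz":0,"claw":0.5},{"tx":0,"ty":-10,"tz":-13,"wx":0,"wy":0,"wz":0,"claw":0.5},{"tx":0,"ty":-10,"tz":-13,"wx":0,"wy":0,"wz":0,"claw":0.5}]' 10
python3 - <<'E'
from h import *
import time
a,da=vision.get_image("side")
b,db=vision.get_image("top")
cv2.imwrite("pics/g6.png",np.hstack([cv2.resize(a[100:300,160:360],(390,390),interpolation=2),cv2.resize(b[100:300,150:350],(390,390),interpolation=2)]))
P,u,v=cloud("side",da);c=a[v,u].astype(int)
y=(c[:,2]>110)&(c[:,0]<90)&(c[:,2]-c[:,0]>70)
w=(np.abs(P[:,0]-.585)<.05)&(np.abs(P[:,1]-.062)<.05)&(P[:,2]>.05)&(P[:,2]<.22)&y
print(w.sum(),fit(P[w],CAR,[.594,.064,-.042,.058],True))
def tilt(x,P=P[w]):
    L=R.from_rotvec(x[3:]).inv().apply(P-x[:3]); return sdf(L,CAR)
r=least_squares(tilt,[.594,.064,.058,0,0,-.03],loss="soft_l1",f_scale=.002);print(r.x)
E
python3 st.py
```

```text
clock: 16.67
position: [0.4943, 0.0706, 0.3223]
ee_rot: [2.266, 2.172, 0.002]
force: [1.7, 0.7, 0.6]
width: 0.499
424 (array([ 0.59449707,  0.06453987, -0.02352922,  0.05743303]), np.int64(424), np.float64(0.0008964905436144387))
[ 0.59493719  0.06434918  0.05745752 -0.00173781 -0.0055976  -0.02779073]
16.7667 [[0.043, 0.999, 0.001], [0.999, -0.043, 0.0], [0.0, 0.001, -1.0]] [ 0.189  0.217 -0.528  1.711  0.115  1.243 -0.408] [0.4954 0.0703 0.3214] [-0.03 -0.47  0.25] [-0.03 -0.11 -0.03] 0.501216507662281
y dir deg -2.469894191652837
```

View pics/g6.png

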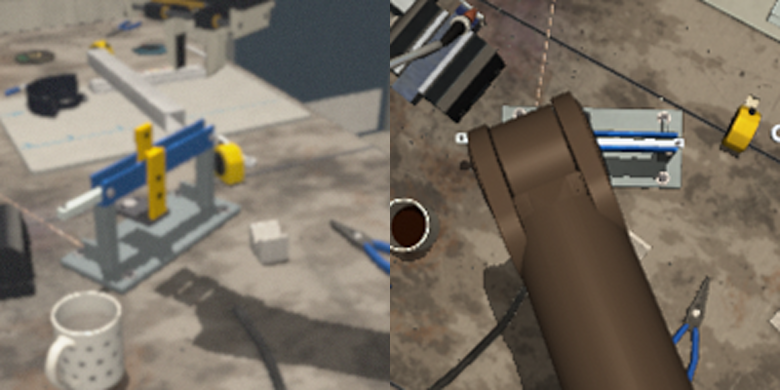

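The carrier hangs upright on the rail at about (150,170) in the left panel, and the gripper is well away. The bystanders haven't moved. Handing in.

```bash
python3 -c "
from cell import arm;print(arm.sign_off())"
```

```text
the job is handed in; nothing more can be done
None
```

The carrier is hanging on the rail with its tongue fully home in the notch, upright and released. I handed the job in at about 17 s of the 54 s allowed; no verdict is reported.

- **How it went:** I gripped the grip tab from above and lifted the carrier. The tongue went over the lip with the plate under the rail, and came down on the strip with about 7 N. I then slid it along +y until the contact force vanished, centred it in the notch and lowered it another 14 mm to the channel floor. The highest vertical reading there was about 8 N. I eased off, released and withdrew.
- **Last checks:** A fit to the side camera after release put the tip about 0.5–1 mm from the trough's middle line, at rail y about 29 mm and z about 130 mm. The tilt was under 0.5°. The measured wrist force was near zero, with the arm about 10 cm in front and 13 cm up.
- **Bystanders:** The tape measure and the mug look unmoved in the last pictures. I only checked them by eye, and did not check the V-block specifically; the arm kept clear throughout.
- **Disagreements:** The two cameras' heights differ by about 4 mm, so I used heights relative to the rail in the same view. The carrier's yaw is about 1° off the rail's.
- **Interface:** The first move calls were refused until I gave every field in each row; nothing moved in those.

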